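# Settle a mould carrier on its registration base

### The arm

A 6-joint arm with a two-finger parallel gripper is mounted at the origin on the work surface. World frame = base frame: x ahead of the robot, y to its left, z up, the work surface at z = 0. Lengths are in m, angles in rad, forces in N, time in s.
With the tool pointing down it reaches from about 0.3 to 0.85 m from the base axis. Payload 4.2 kg.
Tool frame: the origin (TCP) lies between the finger pads; the fingertips stand 22 mm ahead of it and the grasp point (between the pads) lies 3 mm ahead of it; z points along the fingers, y is the line along which they close (so a half turn about z gives the same grasp; the last joint's range is limited). The gripper opens to 91 mm and grips with 3 to 60 N. Pads are 32 mm wide; open, the fingers measure 118 mm over their backs; the gripper's body (76 mm by 178 mm) begins 60 mm behind the grasp point.
Start: joints at [-1.366, 0.32, 1.565, -0, 1.257, -0.02], TCP at [0.128, -0.561, 0.236] pointing down, gripper open.
Joint ranges: [-3.11, 3.11], [-0.84, 2.01], [0.21, 2.61], [-1.34, 4.49], [0.05, 2.63], [-2.56, 2.56]. Speed limits (rad/s): [2.57, 2.57, 3.14, 3.14, 3.14, 3.14].

### API

Orientations are given as a unit quaternion [x, y, z, w].
In Python, from station import sense, capture, job_done, look_for, mark_of gives the robot as it stands.
- The arm moves only by the shell command python3 -m crank 'ROWS' [OPENING] [FORCE]. ROWS is JSON, a list of rows, each an object with "xyz": the shift along the world's x, y, z in m, a list of three; "yaw": the turn about the world's z in degrees. A call has 1 to 10 rows; each row is the pose to reach, as a shift and turn from the pose commanded when the call began; what a row does not reach only later rows make up. A row lasts 1/10 s, in which the tool goes at most 50 mm and 8.59 degrees, less where a joint would pass 70% of its speed; a pose out of reach is approached as far as the arm can. A call with a gripper value outside its range is refused whole. OPENING is the finger opening in m, from 0 to 0.0912, set as the call begins (- or left out, the last holds). The fingers move at their own pace and stop on an object; FORCE is the grip in N (left out, the last holds). Time passes only in rows, so rows that repeat a pose let the fingers close. It gives the time, the measured TCP pose, the force, the opening and the grip force at its end, in the units of the state.
- sense(): the state, without advancing time (a new reading comes with each control period).
- capture(name): name is "side" or "top"; returns a dict with "pixels" (400x640x3 uint8, blue, green, red), "fx", "fy", "cx", "cy" (pixels), "k1" (the pictures are not rectified: a ray, as slopes to the right and down, at radius r is drawn at 1 + k1 r^2 times it, then the intrinsics apply), "cam_to_world" (4x4, takes a point from camera to world coordinates). Camera axes: x right, y down, z forward; pixel columns grow to the right and rows downward; lengths in m; the calibration is good to about 2 mm. A picture is of the moment at which its call begins. There is no depth.
- job_done(): hands the job in; it is judged then, once.
Trained networks look in a picture, given as the dict that the camera call returned (one of the last four; its "shot" number tells which), for a name from the list of things; names that differ only in an ending like _2 or _b are one class to them, and where a whole thing is asked for, a point or a joint stands for the part that bears it (a point fixed in the world has none). Each returns a list of dicts, best first, with "confidence" (0 to 1); they miss things now and then, are a little off and sometimes report something else, mostly with a low value. They report only what shows in the picture. A call takes as long as a camera call. They do not tell look-alikes from the thing itself.
- look_for(picture, thing): "bbox" ([left, top, right, bottom] in pixels, round what is visible of it).
- mark_of(picture, thing): "xy" ([column, row] in pixels: a listed point, or the origin of a listed thing).
The state is a dict: "clock": time; "joint_pos": joint angles; "dq": joint speeds; "tau": joint torques, N m; "position": TCP position; "tool_rot": TCP orientation; "force": force on the tool from outside, world axes, zero at the start; "torque": the same for the moment, N m; "opening": finger opening in m; "gripper_force": force on a finger pad.
Only numpy, scipy, OpenCV 4.12 (cv2) and the standard library are available. Lean on these libraries where they do the work, as an engineer would, in place of code of your own. Each camera call takes 0.05 s, during which the arm holds its last target. There are 200 camera calls.

### The job

Set the mould carrier down on the registration base so that its three ball feet are fully home: one in the cone, one in the groove, the third on the flat pad. The cone block is not always clamped at the same place along its slot, so find the cone, by eye or by feeling along with the foot; a foot left hanging on the cone's side is not home. Be gentle, as the plaster is brittle: keep the carrier about level, do not drop it or press it hard onto the base, leave the other things on the bench alone, and let go at the end.

Things in the scene. Friction and masses are not known exactly. Their poses are not given: they have to be found in the camera images.
- grip (a point): Centre of the upright wooden batten by which the carrier is lifted, 26 mm thick (x), 54 mm long (y), 46 mm tall, 71 mm above the underside of the ball feet. The mould block's plaster top lies 23 mm below this point. Axes as carrier.
- carrier: Loose rigid carrier, 0.5 to 0.8 kg: aluminium plate 160 x 100 mm (underside at z = 20 mm) on three steel ball feet of 16 mm diameter, carrying a plaster mould block and the batten. Origin at the balls' underside, straight below the batten's centre; z up, x along the plate's wide edge, y towards its narrow end. Starts standing on the bench (z = 0).
- foot_right (a point): Centre of the ball foot at the +x end of the carrier's wide edge, at x 62, y -18 mm in the carrier's axes. It belongs in the cone.
- foot_left (a point): Centre of the ball foot at the -x end of the wide edge, at x -62, y -18 mm in the carrier's axes. It belongs in the groove.
- foot_apex (a point): Centre of the single ball foot at the narrow end, at x 0, y 44 mm in the carrier's axes. It belongs on the flat pad.
- base: Aluminium registration base, 244 x 120 x 16 mm, screwed to the bench, with three rigid steel seats. Origin on the bench, z up, x along the groove towards the cone. With the carrier home the axes of both are parallel and the ball centres 30.3 mm above the bench (undersides 22.3 mm). More than 25 N in all of the feet on the base harms the plaster.
- slot_mid (a point): Middle of the cone's range, at x 62, y -18, z 27.8 mm of the base. The cone, a 90 degree cup 17.6 mm wide and 8.8 mm deep, is in the middle of a flat-topped steel block 80 x 30 mm that slides in a slot along the base's x and is clamped with the cone anywhere within 18 mm either way of this point. The block's top is at z 27.8 mm; a foot riding on it is 5.5 mm above home.
- groove_mid (a point): Middle of the V groove's mouth, at x -62, y -18, z 32 mm of the base. The groove runs along the base's x, 76 mm long, 90 degrees, 26 mm wide at the mouth and 13 mm deep: long enough for every cone place. Friction (0.5 to 0.7) is too high for feet to slide home in groove or cone by weight alone, so they must be brought to within 1.5 mm of centre.
- pad_mid (a point): Centre of the top of the flat pad, at x 0, y 44, z 22.3 mm of the base; the pad is 64 mm (x) by 36 mm (y).
- jar_mid (a point): Middle (half height) of a closed white jar, 64 mm diameter, 85 mm tall, a bystander.
- timber_mid (a point): Middle of a loose timber offcut, 60 x 100 x 50 mm, a bystander.
- brush_mid (a point): Middle of a paint brush lying flat, 190 mm long, 20 mm thick, a bystander.
Things that resemble listed ones, but are neither listed nor needed, are in the scene too. Of the things like the carrier, leave any that is green or pink; of the rest the larger one is meant.

How it is judged:
On the way:
1. the carrier is lifted clear of the bench (height (world z) of carrier above 0.045 m), for 0.1 s.
At the end, for the whole second after the job is handed in: The carrier rests released and still on the base, each ball centre within about 1.8 mm of its home height of 30.3 mm above the bench, the right foot in the cone and the left foot in the groove (within 3 mm of the groove's line), the third on the pad (z of foot_right in the frame of base between 0.0285 and 0.0321 m and z of foot_left in the frame of base between 0.0285 and 0.0321 m and z of foot_apex in the frame of base between 0.0285 and 0.0321 m and y of foot_right in the frame of base between -0.021 and -0.015 m and y of foot_left in the frame of base between -0.021 and -0.015 m and x of foot_right in the frame of base above 0.04 m and x of foot_left in the frame of base below -0.036 m and linear speed of carrier below 0.01 m/s and contact force between the fingers and carrier below 0.1 N); the robot touches nothing.
It fails at once if the carrier's feet are pressed or dropped on the base with more than 25 N (contact force between carrier and base above 25 N).
It fails at once if the carrier is tipped more than about 17 degrees (angle between carrier's own z axis and vertical above 0.3 rad).
It fails at once if a bystander is moved more than 20 mm (distance of any of jar_mid, timber_mid, brush_mid from where it was at the start of the episode above 0.02 m).
It also fails if it takes over 72 s, if anything falls off the work surface, if the arm or the gripper's body presses on something with over 40 N, if the wrist force passes 120 N, or if a joint passes its speed limit or range.

## Working session

There is one attempt and no reset: what is moved stays moved. The work goes in short steps, Python scripts to look and compute and a shell command to move; the robot and the scene stay as the last step left them, time stands still between calls to the robot, and variables do not carry over. Pictures are saved under pics/ and viewed, at most 10 in all, crops included, and the job is handed in when it is done.

```bash
mkdir -p pics; cat > h.py <<'E'
import numpy as np,cv2
from station import sense,capture,job_done,look_for,mark_of
def ray(c,uv):
    K=np.array([[c['fx'],0,c['cx']],[0,c['fy'],c['cy']],[0,0,1.]])
    p=cv2.undistortPoints(np.array([[uv]],float),K,np.array([c['k1'],0,0,0,0.]))[0,0]
    # k1 model: drawn = ray*(1+k1 r^2) == OpenCV
    T=np.array(c['cam_to_world']);return T[:3,3],T[:3,:3]@np.array([p[0],p[1],1.])
def onz(c,uv,z):
    o,d=ray(c,uv);return o+d*(z-o[2])/d[2]
def proj(c,P):
    T=np.linalg.inv(np.array(c['cam_to_world']));p=T[:3,:3]@np.array(P)+T[:3,3];s=p[:2]/p[2]
    s=s*(1+c['k1']*(s@s));return np.array([c['fx']*s[0]+c['cx'],c['fy']*s[1]+c['cy']])
def tri(c1,u1,c2,u2):
    A=[];b=[]
    for c,u in((c1,u1),(c2,u2)):
        o,d=ray(c,u);d=d/np.linalg.norm(d);M=np.eye(3)-np.outer(d,d);A.append(M);b.append(M@o)
    return np.linalg.lstsq(np.vstack(A),np.hstack(b),rcond=None)[0]
Z=dict(grip=.071,carrier=0,foot_right=.008,foot_left=.008,foot_apex=.008,base=0,slot_mid=.0278,groove_mid=.032,pad_mid=.0223,jar_mid=.0425,timber_mid=.025,brush_mid=.01)
E
python3 - <<'E'
from h import *
t=capture('top');s=capture('side')
cv2.imwrite('pics/t0.png',t['pixels']);cv2.imwrite('pics/s0.png',s['pixels'])
for c,n in((t,'top'),(s,'side')):
    print(n,np.round(np.array(c['cam_to_world'])[:3,3],3))
    for k in Z:
        print(k,[(np.round(m['xy'],1).tolist(),round(m['confidence'],2),np.round(onz(c,m['xy'],Z[k])[:2],4).tolist()) for m in mark_of(c,k)])
E
```

```text
top [ 0.425 -0.007  1.162]
grip [([398.9, 117.6], 0.95, [0.7792, -0.2382]), ([314.6, 258.7], 0.9, [0.3907, 0.0102]), ([377.8, 196.9], 0.65, [0.5553, -0.169]), ([372.5, 283.4], 0.57, [0.3211, -0.1441])]
carrier [([317.2, 262.4], 0.81, [0.3777, 0.004]), ([375.4, 202.3], 0.73, [0.548, -0.1718]), ([371.1, 283.3], 0.63, [0.3147, -0.149]), ([397.1, 126.3], 0.56, [0.7756, -0.2465])]
foot_right [([359.8, 296.6], 0.96, [0.2792, -0.1144]), ([318.7, 244.0], 0.78, [0.4305, -0.0018]), ([376.9, 182.8], 0.63, [0.6047, -0.1776])]
foot_left [([384.0, 222.5], 0.8, [0.4876, -0.1929]), ([320.8, 272.5], 0.71, [0.3492, -0.0056]), ([420.2, 127.5], 0.69, [0.7672, -0.313]), ([375.9, 199.6], 0.68, [0.5551, -0.1725])]
foot_apex [([303.4, 260.1], 0.88, [0.3856, 0.0435]), ([381.9, 291.5], 0.86, [0.292, -0.1776]), ([391.7, 136.8], 0.71, [0.7417, -0.2274]), ([361.1, 202.8], 0.7, [0.5469, -0.1289])]
base [([250.0, 204.0], 0.8, [0.5532, 0.1979])]
slot_mid [([251.4, 180.8], 0.59, [0.6178, 0.1884]), ([167.5, 237.8], 0.41, [0.4597, 0.4289])]
groove_mid [([260.9, 219.0], 0.64, [0.5057, 0.1614])]
pad_mid [([239.7, 206.4]
[... 901 characters left out ...]
[([309.8, 260.4], 0.95, [0.5309, -0.1157]), ([203.6, 286.6], 0.87, [0.2886, -0.175]), ([249.7, 218.2], 0.77, [0.3837, 0.0361]), ([404.4, 302.4], 0.56, [0.7289, -0.2469])]
base [([305.4, 175.9], 0.61, [0.5393, 0.2103])]
slot_mid [([327.8, 174.6], 0.78, [0.6015, 0.1782]), ([290.1, 288.4], 0.51, [0.4818, -0.2074])]
groove_mid [([285.3, 177.0], 0.8, [0.4806, 0.17])]
pad_mid [([302.2, 165.7], 0.67, [0.5312, 0.2308])]
jar_mid [([414.2, 225.5], 0.56, [0.793, -0.051]), ([303.6, 164.7], 0.46, [0.5343, 0.2093]), ([309.1, 262.9], 0.25, [0.527, -0.1512])]
timber_mid [([278.0, 126.5], 0.61, [0.4629, 0.4402]), ([414.1, 230.1], 0.45, [0.7959, -0.0501])]
brush_mid [([297.2, 376.5], 0.66, [0.4886, -0.3971])]
```

```bash
python3 -c "
import cv2
t=cv2.imread('pics/t0.png');s=cv2.imread('pics/s0.png')
cv2.imwrite('pics/ts.png',cv2.resize(cv2.vconcat([t,s]),(480,600),interpolation=cv2.INTER_AREA))"
```

```text
(no output)
```

View pics/t0.png

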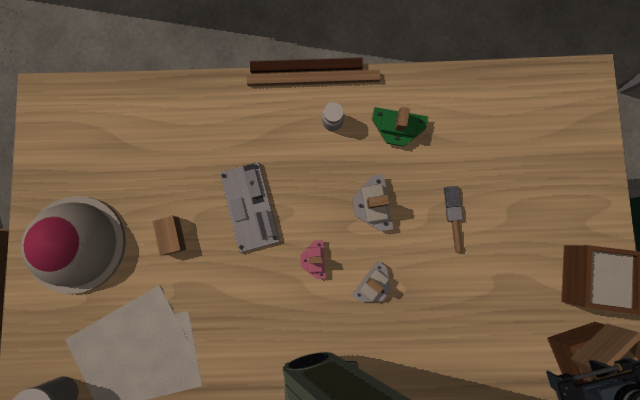

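View pics/s0.png

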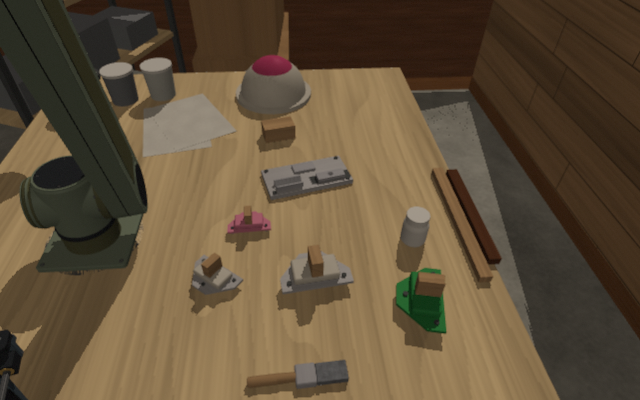

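Top picture: the candidates for the carrier are green (400,125), pink (314,260), a small grey one (374,284) and a large grey one (375,203). I pick the large grey at (375,203). The base is at (250,207) and the jar, timber and brush are at (333,116), (170,235) and (455,218). Next is a close crop to check the choice.

```bash
python3 -c "
import cv2
t=cv2.imread('pics/t0.png');s=cv2.imread('pics/s0.png')
f=lambda im,x,y:cv2.resize(im[y:y+75,x:x+100],(400,300),interpolation=cv2.INTER_CUBIC)
g=lambda im,x,y:f(im,x,y)
cv2.imwrite('pics/c1.png',cv2.vconcat([cv2.hconcat([g(t,330,165),cv2.resize(t[157:257,185:318],(400,300),interpolation=cv2.INTER_CUBIC)]),cv2.hconcat([g(s,265,235),g(s,257,140)])]))"
```

```text
(no output)
```

View pics/c1.png

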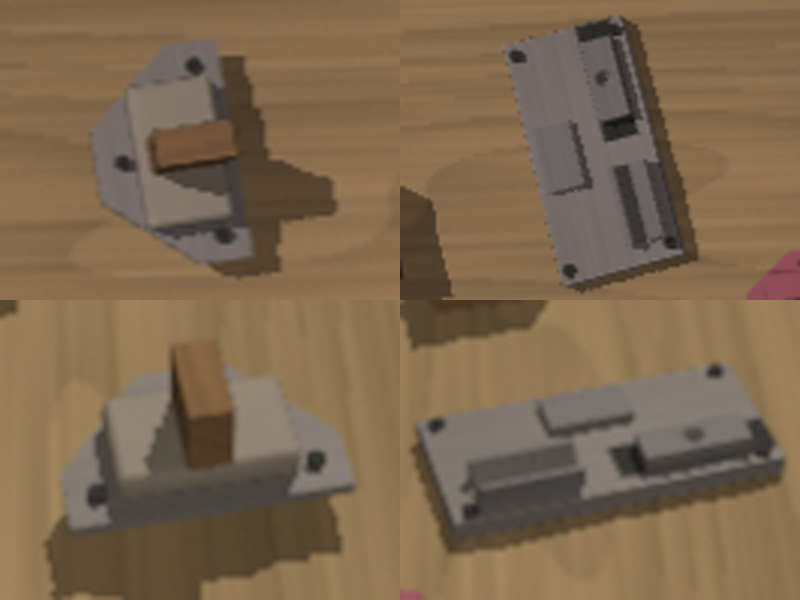

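The crop shows the grey plate with a plaster block and upright batten, with dark foot bolts at both ends, so the choice holds. The cone hole is seen at about top (252,183) and side (331,173.5). Next I fit the poses.

```bash
cat >> h.py <<'E'
from scipy.optimize import least_squares
def fit(obs,x0,z0=0):  # obs: (cam, uv, local xyz, weight); pose x,y,yaw; z fixed
    def P(x,l):
        c,s=np.cos(x[2]),np.sin(x[2]);return [x[0]+c*l[0]-s*l[1],x[1]+s*l[0]+c*l[1],z0+l[2]]
    f=lambda x:np.concatenate([w*(proj(c,P(x,l))-u) for c,u,l,w in obs])
    r=least_squares(f,x0,loss='soft_l1');return r.x,f(r.x).reshape(-1,2)
F=dict(grip=[0,0,.071],foot_right=[.062,-.018,.008],foot_left=[-.062,-.018,.008],foot_apex=[0,.044,.008],carrier=[0,0,0],
 base=[0,0,0],slot_mid=[.062,-.018,.0278],groove_mid=[-.062,-.018,.032],pad_mid=[0,.044,.0223])
E
python3 - <<'E'
from h import *
t=capture('top');s=capture('side')
A=lambda p,o,k:np.array(p)/k+np.array(o)-.5+.5/k
T=lambda x,y:A([x-400,y],[185,157],3.0)
S=lambda x,y:A([x-400,y-300],[257,140],4.)
cor=[[-.122,.06,.016],[.122,.06,.016],[.122,-.06,.016],[-.122,-.06,.016]]
ob=[(t,T(*p),c,1) for p,c in zip([(565,287),(506,49),(622,17),(695,255)],cor)]
ob2=[(s,S(*p),c,1) for p,c in zip([(417,425),(731,366),(783,462),(453,531)],cor)]
for o in(ob,ob2,ob+ob2):
    x,r=fit(o,[.55,.2,.25]);print('base',x.round(4),np.degrees(x[2]).round(2),r.round(1).tolist())
for n,c,u in(('t',t,T(602,77)),('s',s,S(695,433))):
    p=onz(c,u,.0265);d=p[:2]-x[:2];cs,sn=np.cos(x[2]),np.sin(x[2]);print('cone',n,p.round(4),[round(cs*d[0]+sn*d[1],4),round(-sn*d[0]+cs*d[1],4)])
a=0
C=lambda x,y:A([x,y],[330,165],4.)
D=lambda x,y:A([x,y-300],[265,235],4.)
# batten top corners, order: (-x,+y),(+x,+y),(+x,-y),(-x,-y)
bt=[[-.013,.027,.094],[.013,.027,.094],[.013,-.027,.094],[-.013,-.027,.094]]
o1=[(t,C(*p),c,1) for p,c in zip([(157,159),(152,133),(233,122),(236,149)],bt)]
o2=[(s,D(*p),c,1) for p,c in zip([(172,346),(216,340),(233,404),(186,416)],bt)]
for o in(o1,o2,o1+o2):
    x,r=fit(o,[.55,-.17,.1]);print('carr',x.round(4),np.degrees(x[2]).round(2),r.round(1).tolist())
o=[]
for c in(t,s):
    for k in('grip','carrier','foot_right','foot_left','foot_apex'):
        g=proj(c,np.array([x[0],x[1],0])+F[k])
        for m in mark_of(c,k):
            if np.linalg.norm(m['xy']-g)<20:o.append((c,np.array(m['xy']),F[k],1));break
x,r=fit(o,x);print('net',x.round(4),np.degrees(x[2]).round(2),r.round(1).tolist())
st=sense();print(st['tool_rot'],st['position'],st['force'],st['opening'],st['clock'])
E
```

```text
base [0.543  0.1948 0.2531] 14.5 [[1.1, 1.0], [-0.3, -0.2], [0.4, -0.6], [-1.9, -0.0]]
base [0.5412 0.1924 0.2326] 13.33 [[-0.5, -0.1], [-0.3, 0.0], [1.1, 0.2], [-0.1, -0.2]]
base [0.5422 0.194  0.2451] 14.04 [[1.0, 1.2], [0.3, -0.1], [1.1, -0.3], [-1.9, 0.5], [-0.3, -0.1], [-0.4, -0.6], [1.4, -0.5], [0.7, -0.3]]
cone t [0.6134 0.187  0.0265] [np.float64(0.0674), np.float64(-0.0242)]
cone s [0.6098 0.1871 0.0265] [np.float64(0.0639), np.float64(-0.0232)]
carr [ 0.5447 -0.1664  0.0891] 5.11 [[0.1, 1.3], [0.1, -1.7], [-0.4, -1.2], [0.2, 1.5]]
carr [ 0.5387 -0.1685  0.0946] 5.42 [[-0.5, -1.1], [0.2, -1.0], [0.4, 1.9], [-0.1, 0.5]]
carr [ 0.5401 -0.1668  0.0983] 5.63 [[0.3, 3.1], [0.3, 0.1], [-0.2, 0.4], [0.5, 3.1], [0.0, -1.7], [0.7, -1.6], [1.0, 1.3], [0.6, -0.2]]
net [ 0.5414 -0.1682  0.1042] 5.97 [[2.4, 2.6], [-0.4, -2.0], [0.4, 0.2], [-0.2, 4.7], [0.4, 1.4], [-0.5, -0.4], [-0.5, -1.9], [0.6, -0.9], [4.9, 0.5]]
[9.93690503e-01 1.12156956e-01 2.12344155e-06 4.01843552e-05] [ 0.12817598 -0.56054165  0.23597986] [ 0.73217445 -0.43288122  0.24648122] 0.09083968327737724 1.9
```

```bash
python3 -m crank '[{"xyz":[0.041,0.039,0],"yaw":8.3},{"xyz":[0.082,0.078,0],"yaw":16.6},{"xyz":[0.123,0.117,0],"yaw":24.9},{"xyz":[0.165,0.156,0],"yaw":33.2},{"xyz":[0.206,0.195,0],"yaw":41.5},{"xyz":[0.247,0.234,0],"yaw":49.8},{"xyz":[0.288,0.273,0],"yaw":58.1},{"xyz":[0.33,0.312,0],"yaw":66.4},{"xyz":[0.371,0.351,0],"yaw":74.7},{"xyz":[0.4125,0.393,0],"yaw":83}]' 0.07 20
python3 -m crank '[{"xyz":[0,0,0],"yaw":0},{"xyz":[0,0,-0.03],"yaw":0},{"xyz":[0,0,-0.06],"yaw":0},{"xyz":[0,0,-0.09],"yaw":0},{"xyz":[0,0,-0.1],"yaw":0},{"xyz":[0,0,-0.1],"yaw":0}]'
python3 - <<'E'
from h import *
t=capture('top');s=capture('side')
u=proj(t,[.54,-.167,.09]);v=proj(s,[.54,-.167,.09])
f=lambda im,c:cv2.resize(im[int(c[1])-50:int(c[1])+50,int(c[0])-50:int(c[0])+50],(400,400),interpolation=cv2.INTER_CUBIC)
cv2.imwrite('pics/g1.png',cv2.hconcat([f(t['pixels'],u),f(s['pixels'],v)]))
st=sense();print(st['position'],st['tool_rot'],st['joint_pos'])
E
```

```text
clock: 2.9
position: [0.4921, -0.2147, 0.2362]
tool_rot: [0.668, 0.745, 0.0, 0.0]
force: [1.7, -1.8, 0.1]
opening: 0.0703
gripper_force: 0.0
clock: 3.5
position: [0.4897, -0.2164, 0.1349]
tool_rot: [0.67, 0.742, -0.001, -0.001]
force: [-0.3, -0.1, 0.3]
opening: 0.07
gripper_force: 0.0
[ 0.49140883 -0.21703044  0.13715872] [6.70204035e-01 7.42176104e-01 3.08979106e-04 1.04228016e-03] [-4.37285402e-01  3.43433274e-01  1.79878284e+00 -2.33125737e-05
  9.97202399e-01 -5.39100697e-01]
```

View pics/g1.png

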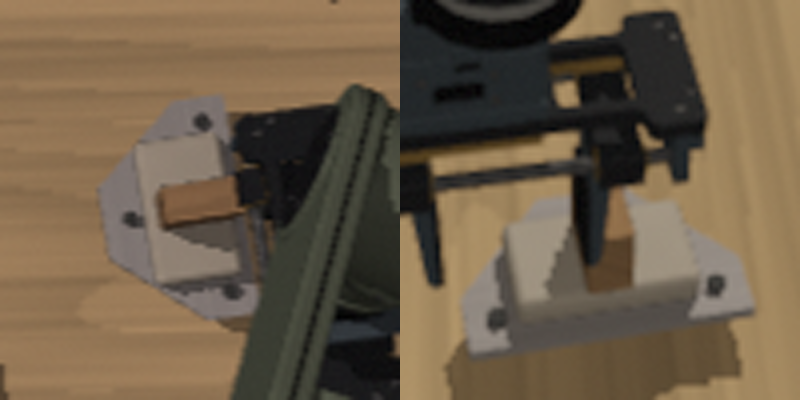

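The image shows that the tool stopped short: it is off to the near-left of the batten and above it, touching nothing. I'll correct by (+49, +50) mm at this height and then check.

```bash
python3 -m crank '[{"xyz":[0.012,0.012,0.005],"yaw":0},{"xyz":[0.025,0.025,0.005],"yaw":0},{"xyz":[0.037,0.037,0.005],"yaw":0},{"xyz":[0.049,0.05,0.005],"yaw":0},{"xyz":[0.049,0.05,0.005],"yaw":0},{"xyz":[0.049,0.05,0.005],"yaw":0},{"xyz":[0.049,0.05,0.005],"yaw":0}]'
python3 - <<'E'
from h import *
t=capture('top');s=capture('side')
u=proj(t,[.54,-.167,.09]);v=proj(s,[.54,-.167,.09])
f=lambda im,c:cv2.resize(im[int(c[1])-50:int(c[1])+50,int(c[0])-50:int(c[0])+50],(400,400),interpolation=cv2.INTER_CUBIC)
cv2.imwrite('pics/g2.png',cv2.hconcat([f(t['pixels'],u),f(s['pixels'],v)]))
st=sense();print(st['position'],st['tool_rot'],st['force'])
E
```

```text
clock: 4.3
position: [0.5395, -0.1663, 0.1409]
tool_rot: [0.67, 0.742, -0.0, -0.0]
force: [-0.0, -0.1, 0.2]
opening: 0.07
gripper_force: 0.0
[ 0.53938461 -0.16661174  0.14092554] [ 6.70122479e-01  7.42250517e-01 -1.37146237e-04 -1.22938236e-04] [-0.05920222 -0.38307494  0.18768498]
```

View pics/g2.png

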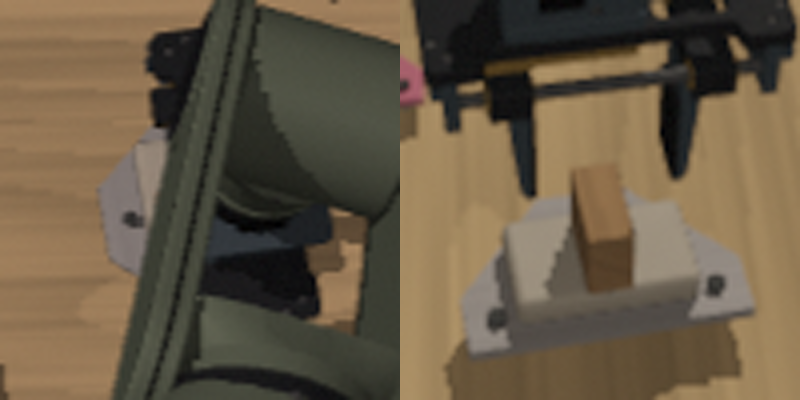

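The fingers straddle the batten centrally (side crop, batten top at 597,175). Descending and closing.

```bash
python3 -m crank '[{"xyz":[0,0,-0.02],"yaw":0},{"xyz":[0,0,-0.04],"yaw":0},{"xyz":[0,0,-0.055],"yaw":0},{"xyz":[0,0,-0.064],"yaw":0},{"xyz":[0,0,-0.064],"yaw":0},{"xyz":[0,0,-0.064],"yaw":0}]'
python3 -m crank '[{"xyz":[0,0,0],"yaw":0},{"xyz":[0,0,0],"yaw":0},{"xyz":[0,0,0],"yaw":0},{"xyz":[0,0,0],"yaw":0},{"xyz":[0,0,0],"yaw":0},{"xyz":[0,0,0],"yaw":0},{"xyz":[0,0,0],"yaw":0},{"xyz":[0,0,0],"yaw":0}]' 0.015 35
python3 -m crank '[{"xyz":[0,0,0.01],"yaw":0},{"xyz":[0,0,0.03],"yaw":0},{"xyz":[0,0,0.05],"yaw":0},{"xyz":[0,0,0.07],"yaw":0},{"xyz":[0,0,0.08],"yaw":0},{"xyz":[0,0,0.08],"yaw":0},{"xyz":[0,0,0.08],"yaw":0}]'
```

```text
clock: 5.0
position: [0.54, -0.1666, 0.0774]
tool_rot: [0.67, 0.742, 0.0, 0.0]
force: [0.3, 0.3, 0.5]
opening: 0.0701
gripper_force: 0.0
clock: 5.8
position: [0.54, -0.1663, 0.0771]
tool_rot: [0.67, 0.742, 0.0, 0.0]
force: [1.0, -0.2, 0.9]
opening: 0.0254
gripper_force: 35.0
clock: 6.5
position: [0.5389, -0.1661, 0.1561]
tool_rot: [0.67, 0.742, -0.0, -0.001]
force: [0.0, 0.2, -6.9]
opening: 0.0261
gripper_force: 35.0
```

```bash
python3 -m crank '[{"xyz":[0,0.02,0],"yaw":0},{"xyz":[0.001,0.055,0],"yaw":1},{"xyz":[0.001,0.095,0],"yaw":2},{"xyz":[0.002,0.135,0],"yaw":3},{"xyz":[0.002,0.175,0],"yaw":4},{"xyz":[0.003,0.215,0],"yaw":5},{"xyz":[0.004,0.255,0],"yaw":6},{"xyz":[0.005,0.295,0],"yaw":7},{"xyz":[0.005,0.33,0],"yaw":8},{"xyz":[0.0055,0.35,0],"yaw":8.2}]'
python3 -m crank '[{"xyz":[0,0.008,0],"yaw":0},{"xyz":[0,0.011,0],"yaw":0},{"xyz":[0,0.011,0],"yaw":0},{"xyz":[0,0.011,0],"yaw":0},{"xyz":[0,0.011,0],"yaw":0}]'
python3 - <<'E'
from h import *
t=capture('top');s=capture('side')
u=(250,205);v=(306,165)
f=lambda im,c:cv2.resize(im[int(c[1])-50:int(c[1])+50,int(c[0])-50:int(c[0])+50],(400,400),interpolation=cv2.INTER_CUBIC)
cv2.imwrite('pics/b1.png',cv2.hconcat([f(t['pixels'],u),f(s['pixels'],v)]))
st=sense();print(st['position'],st['tool_rot'],st['force'],st['clock'])
for c in(t,s):
    for k in('grip','foot_right','foot_left','foot_apex','slot_mid','groove_mid','pad_mid'):
        print(k,[(np.round(m['xy'],1).tolist(),round(m['confidence'],2)) for m in mark_of(c,k)])
E
```

```text
clock: 7.5
position: [0.5441, 0.1862, 0.1553]
tool_rot: [0.614, 0.789, -0.001, -0.001]
force: [-0.2, -0.6, -6.0]
opening: 0.0258
gripper_force: 35.0
clock: 8.0
position: [0.5453, 0.1936, 0.1569]
tool_rot: [0.616, 0.788, -0.0, 0.0]
force: [-0.2, -0.1, -5.1]
opening: 0.0259
gripper_force: 35.0
[0.54537312 0.19389475 0.15707791] [6.15562678e-01 7.88087929e-01 7.29588991e-06 7.94115296e-05] [-0.54736732  0.9414949  -6.36128563] 8.1
grip [([402.0, 120.1], 0.93), ([240.6, 196.8], 0.89), ([373.7, 283.6], 0.81), ([313.1, 260.9], 0.81)]
foot_right [([318.5, 242.1], 0.98), ([376.6, 115.7], 0.9), ([246.9, 179.1], 0.64), ([358.4, 296.5], 0.56)]
foot_left [([417.2, 128.7], 0.84), ([259.2, 224.0], 0.57), ([319.5, 271.5], 0.57), ([377.8, 266.8], 0.56)]
foot_apex [([392.3, 136.9], 0.88), ([306.8, 262.5], 0.56), ([382.1, 289.7], 0.55)]
slot_mid [([252.2, 182.5], 0.95)]
groove_mid [([262.0, 221.0], 0.78), ([251.7, 181.0], 0.73)]
pad_mid []
grip [([426.9, 281.4], 0.88), ([306.0, 136.8], 0.74), ([248.9, 213.4], 0.64), ([212.5, 267.5], 0.6)]
foot_right [([266.0, 226.5], 0.85), ([429.8, 280.4], 0.84), ([332.4, 156.3], 0.75), ([202.4, 269.1], 0.56)]
foot_left [([431.9, 327.7], 0.84), ([232.4, 281.9], 0.83), ([288.4, 162.8], 0.68), ([231.4, 230.1], 0.58)]
foot_apex [([404.1, 299.9], 0.8), ([249.2, 218.6], 0.75), ([300.7, 148.1], 0.63), ([201.0, 288.4], 0.61)]
slot_mid [([300.1, 146.1], 0.7)]
groove_mid [([287.0, 179.2], 0.78), ([306.2, 179.4], 0.45)]
pad_mid [([303.7, 164.9], 0.86)]
```

View pics/b1.png

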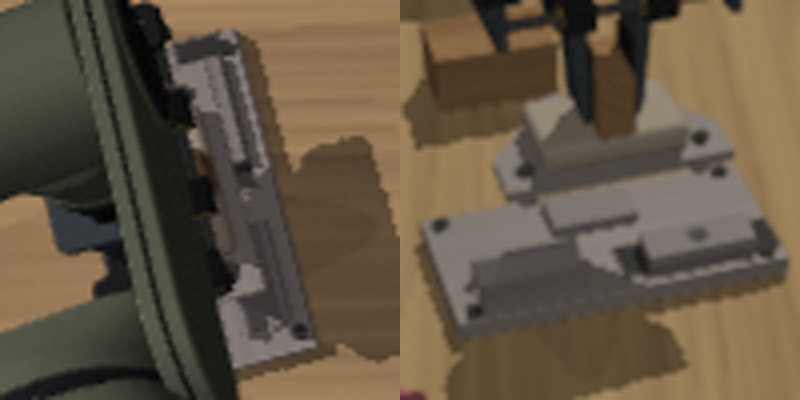

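Side crop: the carrier is held level above the base, bolts at crop (525,170) and (701,137), cone hole at (699,234). The base fit needs refining because the cone came out 5 mm off its line, so I'll look at it enlarged.

```bash
python3 - <<'E'
import cv2,numpy as np
t=cv2.imread('pics/t0.png');s=cv2.imread('pics/s0.png')
a=cv2.resize(s[153:203,257:357],(800,400),interpolation=cv2.INTER_CUBIC)
b=cv2.resize(cv2.rotate(t[158:257,216:284],cv2.ROTATE_90_CLOCKWISE),(291*1,200),interpolation=cv2.INTER_CUBIC)
c=np.zeros((200,509,3),np.uint8)
m=s[160:196,320:348];c[:180,:140*1]=cv2.resize(m,(140,180),interpolation=cv2.INTER_CUBIC)
im=cv2.vconcat([a,cv2.hconcat([b,c])]);im=cv2.convertScaleAbs(im,alpha=1.4)
for x in range(0,800,100):cv2.putText(im,str(x),(x,398),0,.35,(0,0,255))
cv2.imwrite('pics/e1.png',im)
E
```

```text
(no output)
```

View pics/e1.png

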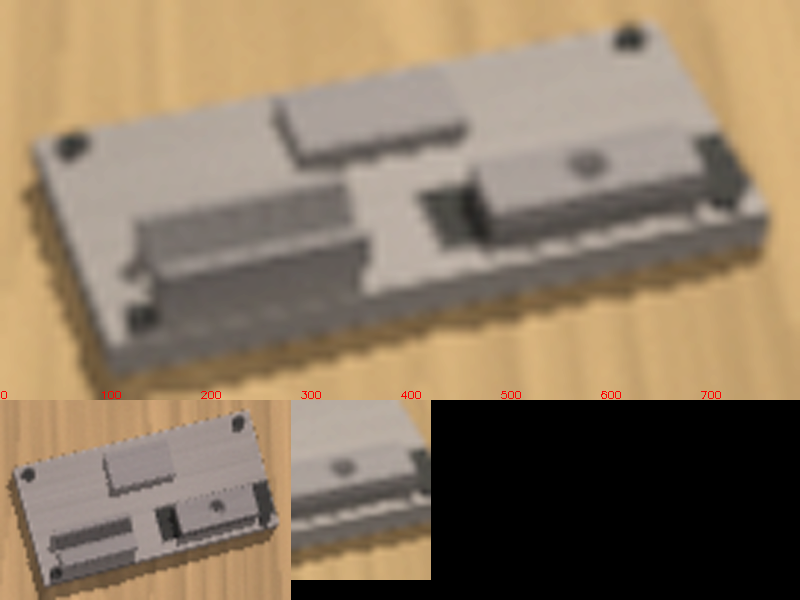

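```bash
python3 - <<'E'
from h import *
t=capture('top');s=capture('side')
S=lambda x,y:np.array([x,y])/8+[257,153]-.5+1/16
T=lambda x,y:np.array([ (y-400)/2.94-.33+216, 98-(x/2.94-.33)+158])
pl=[[-.122,.06,.016],[.122,.06,.016],[.122,-.06,.016],[-.122,-.06,.016]]
pad=[[-.032,.062,.0223],[.032,.062,.0223],[.032,.026,.0223],[-.032,.026,.0223]]
gr=[[-.1,-.005,.032],[-.024,-.005,.032],[-.024,-.031,.032],[-.1,-.031,.032]]
G={'plate':([(36,140),(660,28),(768,212),(108,345)],pl),'pad':([(278,97),(455,67),(467,125),(298,157)],pad),'gr':([(137,213),(345,183),(367,237),(153,275)],gr)}
obs=[]
for k,(u,l) in G.items():
    o=[(s,S(*a),b,1) for a,b in zip(u,l)];obs+=o
    x,r=fit(o,[.54,.19,.24]);print(k,x.round(4),np.degrees(x[2]).round(2),r.round(1).tolist())
# block, free x shift
bl=[(473,165),(690,130),(708,178),(487,213)]
def loc(x,p):
    d=p[:2]-x[:2];c,n=np.cos(x[2]),np.sin(x[2]);return np.round([c*d[0]+n*d[1],-n*d[0]+c*d[1]],4)
x,r=fit(obs,[.54,.19,.24]);print('all',x.round(4),np.degrees(x[2]).round(2))
for a in bl+[(588,163)]:print('blk',loc(x,onz(s,S(*a),.0278)))
print('conehole top',loc(x,onz(t,T(217,506),.0278)))
to=[(t,T(*a),b,1) for a,b in zip([(12,466),(247,410),(278,522),(45,586)],pl)]
y,r=fit(to,x);print('top plate',y.round(4),r.round(1).tolist(),loc(y,onz(t,T(217,506),.0278)))
# carrier bolts, side, initial and now
D=lambda x,y:np.array([x,y-300])/4+[265,235]-.375
N=lambda x,y:np.array([x-400,y])/4+[256,115]-.375
for nm,f,u,z0,yaw,tcp in(('ini',D,[(97,495),(316,461)],0,5.84,(.54,-.1666)),('now',N,[(525,170),(701,137)],.157-.0771,2*np.degrees(np.arctan2(.78809,.61556))-90,(.54537,.1939))):
  for h in(.026,.030):
    P=[onz(s,f(*a),z0+h)[:2] for a in u];d=P[1]-P[0];ym=np.arctan2(d[1],d[0]);w=np.radians(yaw)
    m=(P[0]+P[1])/2+.018*np.array([-np.sin(w),np.cos(w)])
    print(nm,h,'span',np.linalg.norm(d).round(4),'yaw',np.degrees(ym).round(2),yaw,'origin',m.round(4),'minus tcp in carrier',loc([*tcp,w],m))
E
```

```text
plate [0.5415 0.1969 0.2301] 13.18 [[-0.5, -0.3], [0.1, -0.8], [0.8, 0.4], [-0.2, 0.3]]
pad [0.5421 0.1837 0.1751] 10.03 [[0.1, -0.3], [-1.0, 0.3], [0.5, 0.4], [0.2, -0.4]]
gr [0.5448 0.182  0.1971] 11.29 [[-0.1, 1.1], [0.4, 0.4], [-0.1, -0.6], [-0.2, -0.7]]
all [0.5432 0.1873 0.2307] 13.22
blk [ 0.0236 -0.0061]
blk [ 0.1048 -0.0097]
blk [ 0.1014 -0.0374]
blk [ 0.0202 -0.0331]
blk [ 0.0633 -0.017 ]
conehole top [ 0.0677 -0.0157]
top plate [0.5448 0.2003 0.2434] [[0.3, 0.4], [-0.9, -0.3], [0.5, -0.5], [-0.1, 0.4]] [ 0.0628 -0.0288]
ini 0.026 span 0.1245 yaw 6.96 5.84 origin [ 0.5395 -0.167 ] minus tcp in carrier [-0.0005 -0.0004]
ini 0.03 span 0.1239 yaw 6.96 5.84 origin [ 0.5393 -0.17  ] minus tcp in carrier [-0.0011 -0.0033]
now 0.026 span 0.1254 yaw 13.88 14.014753961399379 origin [0.544 0.196] minus tcp in carrier [-0.0008  0.0024]
now 0.03 span 0.1247 yaw 13.88 14.014753961399379 origin [0.5437 0.1905] minus tcp in carrier [-0.0025 -0.0028]
```

The mismatch makes sense if the base origin is not the plate's centre in y, since the seats suggest about +13 mm. I'll refit with that offset free.

```bash
python3 - <<'E'
from h import *
t=capture('top');s=capture('side')
S=lambda x,y:np.array([x,y])/8+[257,153]-.5+1/16
T=lambda x,y:np.array([ (y-400)/2.94-.33+216, 98-(x/2.94-.33)+158])
pl=[[-.122,.06,.016],[.122,.06,.016],[.122,-.06,.016],[-.122,-.06,.016]]
pad=[[-.032,.062,.0223],[.032,.062,.0223],[.032,.026,.0223],[-.032,.026,.0223]]
gr=[[-.1,-.005,.032],[-.024,-.005,.032],[-.024,-.031,.032],[-.1,-.031,.032]]
bk=[[-.04,-.003,.0278],[.04,-.003,.0278],[.04,-.033,.0278],[-.04,-.033,.0278],[0,-.018,.0268]]
su={'pl':[(36,140),(660,28),(768,212),(108,345)],'pad':[(278,97),(455,67),(467,125),(298,157)],'gr':[(137,213),(345,183),(367,237),(153,275)],'bk':[(473,165),(690,130),(708,178),(487,213),(588,163)]}
L=dict(pl=pl,pad=pad,gr=gr,bk=bk)
def res(x,cams,pr=0):
    o=[];c,n=np.cos(x[2]),np.sin(x[2])
    W=lambda l:[x[0]+c*l[0]-n*l[1],x[1]+n*l[0]+c*l[1],l[2]]
    def loc(k,l):return [l[0]+(x[4] if k=='bk' else 0),l[1]+(x[3] if k=='pl' else 0),l[2]]
    if 's' in cams:
        for k in su:
            for u,l in zip(su[k],L[k]):o.append((proj(s,W(loc(k,l)))-S(*u))*(2 if k=='bk' and l[0]==0 else 1))
    if 't' in cams:
        for u,l in zip([(12,466),(247,410),(278,522),(45,586)],pl):o.append(proj(t,W(loc('pl',l)))-T(*u))
        o.append(2*(proj(t,W(loc('bk',bk[4])))-T(217,506)))
    return np.concatenate(o)
for cams in('s','st'):
    r=least_squares(res,[.544,.185,.23,.013,.064],args=(cams,),loss='soft_l1',f_scale=.5);x=r.x
    print(cams,x.round(4),np.degrees(x[2]).round(2));print(res(x,cams).reshape(-1,2).round(1).tolist())
    c,n=np.cos(x[2]),np.sin(x[2]);a=x[4]-.062;print('home carrier',x[0]+c*a,x[1]+n*a)
    print('cone',onz(s,S(588,163),.0268).round(4))
E
```

```text
s [0.544  0.1847 0.2259 0.0123 0.0622] 12.94
[[-0.6, -0.4], [0.1, -0.6], [0.6, 0.5], [-0.5, 0.3], [-0.2, -0.0], [-1.5, -0.1], [0.6, -0.1], [0.5, -0.2], [-0.1, 1.2], [0.2, -0.0], [-0.1, -1.1], [0.0, -0.8], [-0.4, 0.0], [-1.2, -0.6], [0.1, -0.3], [1.0, 0.5], [0.2, 2.4]]
home carrier 0.5441483639538685 0.18469852150007418
cone [0.6088 0.1865 0.0268]
st [0.5446 0.1863 0.2319 0.0127 0.0627] 13.28
[[-0.5, -0.6], [-0.0, -1.1], [0.8, -0.1], [-0.1, -0.1], [-0.1, -0.3], [-1.5, -0.4], [0.7, -0.5], [0.7, -0.5], [0.2, 0.9], [0.4, -0.4], [0.2, -1.5], [0.4, -1.0], [-0.1, -0.4], [-0.9, -1.1], [0.4, -0.8], [1.4, 0.0], [0.9, 1.4], [0.4, 1.4], [0.1, 0.3], [1.6, 0.6], [0.1, 1.8], [3.1, 2.0]]
home carrier 0.5453508480260005 0.18647395215613324
cone [0.6088 0.1865 0.0268]
```

Consistent now: base yaw about 13.3°, home carrier origin near (0.5447, 0.1855), with the plate offset 12.5 mm. Lowering to just above the seats.

```bash
python3 -m crank '[{"xyz":[0,-0.004,0],"yaw":-0.3},{"xyz":[-0.001,-0.0085,-0.005],"yaw":-0.6},{"xyz":[-0.001,-0.0085,-0.02],"yaw":-0.6},{"xyz":[-0.001,-0.0085,-0.035],"yaw":-0.6},{"xyz":[-0.001,-0.0085,-0.043],"yaw":-0.6},{"xyz":[-0.001,-0.0085,-0.045],"yaw":-0.6},{"xyz":[-0.001,-0.0085,-0.045],"yaw":-0.6},{"xyz":[-0.001,-0.0085,-0.045],"yaw":-0.6}]'
python3 - <<'E'
from h import *
R=[]
for i in range(4):
    s=capture('side');st=sense();R.append(np.r_[st['position'],st['force'],st['torque']])
print(np.mean(R,0).round(4),st['tool_rot'].round(4) if hasattr(st['tool_rot'],'round') else st['tool_rot'])
im=s['pixels'];a=cv2.resize(im[133:203,257:357],(800,560),interpolation=cv2.INTER_CUBIC)
cv2.imwrite('pics/e2.png',cv2.convertScaleAbs(a,alpha=1.4))
E
```

```text
clock: 9.8
position: [0.5448, 0.1863, 0.1126]
tool_rot: [0.619, 0.785, 0.001, 0.0]
force: [-0.1, 0.6, -5.9]
opening: 0.026
gripper_force: 35.0
[ 0.5447  0.1863  0.1127  0.0441  0.4463 -6.1624 -0.02   -0.1344  0.0108] [6.192e-01 7.852e-01 5.000e-04 3.000e-04]
```

View pics/e2.png

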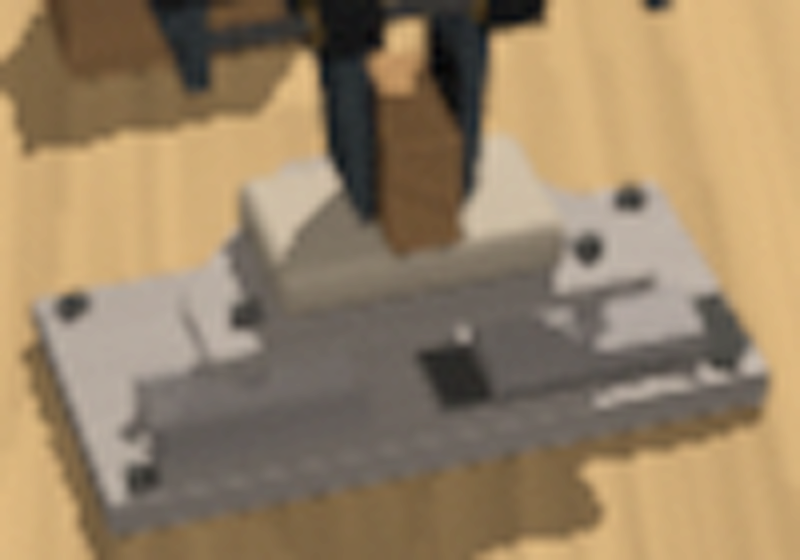

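Bolts are at crop (244,315) and (588,247). I'll compare the right foot's position with the cone seen by the same camera.

```bash
python3 - <<'E'
from h import *
s=capture('side')
Q=lambda x,y:np.array([x,y])/8+[257,133]-.5+1/16
D=lambda x,y:np.array([x,y-300])/4+[265,235]-.375
w=np.radians(2*np.degrees(np.arctan2(.7852,.6192))-90);print('yaw',np.degrees(w))
def pts(f,u,z):return [onz(s,f(*a),z)[:2] for a in u]
for h in(.026,.028,.030):
    P=pts(Q,[(244,315),(588,247)],.0356+h);d=P[1]-P[0]
    m=(P[0]+P[1])/2+.018*np.array([-np.sin(w),np.cos(w)])
    print(h,'R',P[1].round(4),'L',P[0].round(4),'span',np.linalg.norm(d).round(4),'yaw',np.degrees(np.arctan2(d[1],d[0])).round(2),'orig',m.round(4))
E
```

```text
yaw 13.482160537751383
0.026 R [0.6076 0.1858] L [0.4862 0.1554] span 0.1252 yaw 14.04 orig [0.5427 0.1881]
0.028 R [0.6073 0.1832] L [0.4862 0.1529] span 0.1249 yaw 14.04 orig [0.5426 0.1856]
0.03 R [0.607  0.1806] L [0.4862 0.1504] span 0.1245 yaw 14.04 orig [0.5424 0.183 ]
```

Shift +1.5 mm in x, then feel downwards.

```bash
python3 -m crank '[{"xyz":[0.0015,0,0],"yaw":0},{"xyz":[0.0015,0,-0.004],"yaw":0},{"xyz":[0.0015,0,-0.007],"yaw":0},{"xyz":[0.0015,0,-0.008],"yaw":0},{"xyz":[0.0015,0,-0.008],"yaw":0},{"xyz":[0.0015,0,-0.008],"yaw":0}]'
cat > f.py <<'E'
from h import *
R=[]
for i in range(5):
    capture('side');st=sense();R.append(np.r_[st['position']*np.array(1.),st['force'],st['torque']])
m=np.mean(R,0);print('pos',m[:3].round(4),'dF',(m[3:6]-[.04,.45,-6.16]).round(2),'dT',(m[6:]-[-.02,-.134,.011]).round(3),'z-home %.4f'%(m[2]-.0994),st['clock'],np.round(st['tool_rot'],4))
E
python3 f.py
python3 -m crank '[{"xyz":[0,0,-0.0005],"yaw":0},{"xyz":[0,0,-0.001],"yaw":0},{"xyz":[0,0,-0.001],"yaw":0}]'; python3 f.py
```

```text
clock: 10.65
position: [0.5458, 0.1862, 0.1039]
tool_rot: [0.619, 0.785, 0.0, 0.0]
force: [1.3, -0.3, -6.3]
opening: 0.0261
gripper_force: 35.0
pos [0.5459 0.1862 0.1041] dF [-0.5  -0.18  0.4 ] dT [ 0.023  0.039 -0.009] z-home 0.0047 10.9 [6.192e-01 7.852e-01 1.000e-04 1.000e-04]
clock: 11.2
position: [0.5457, 0.1862, 0.1029]
tool_rot: [0.619, 0.785, -0.0, -0.0]
force: [-0.6, 0.5, -6.1]
opening: 0.026
gripper_force: 35.0
pos [0.5458 0.1862 0.103 ] dF [-0.04 -0.51 -0.09] dT [-0.002  0.025 -0.011] z-home 0.0036 11.45 [0.6192 0.7852 0.     0.    ]
```

```bash
python3 -m crank '[{"xyz":[0,0,-0.0005],"yaw":0},{"xyz":[0,0,-0.001],"yaw":0},{"xyz":[0,0,-0.001],"yaw":0}]'|grep force; python3 f.py
python3 -m crank '[{"xyz":[0,0,-0.0004],"yaw":0},{"xyz":[0,0,-0.0007],"yaw":0},{"xyz":[0,0,-0.0007],"yaw":0}]'|grep force; python3 f.py
```

```text
force: [-0.5, 0.1, -5.4]
gripper_force: 35.0
pos [0.5459 0.1863 0.1021] dF [-0.1  -0.06  0.97] dT [0.105 0.008 0.029] z-home 0.0027 12.0 [6.192e-01 7.852e-01 2.000e-04 1.000e-04]
force: [-1.8, 1.1, -0.9]
gripper_force: 35.0
pos [0.546  0.1864 0.1017] dF [-1.4   1.21  5.94] dT [0.248 0.144 0.051] z-home 0.0023 12.55 [6.192e-01 7.852e-01 4.000e-04 1.000e-04]
```

Contact began at about 2.5 mm above expected home, and the moments place it mostly at the apex foot. The carrier is probably slightly pitched in the grip, or slipped a little. I'll ease the grip so it can level itself, then lower gently.

```bash
python3 -m crank '[{"xyz":[0,0,0],"yaw":0},{"xyz":[0,0,0],"yaw":0},{"xyz":[0,0,0],"yaw":0}]' - 14|grep force; python3 f.py
python3 -m crank '[{"xyz":[0,0,-0.0003],"yaw":0},{"xyz":[0,0,-0.0005],"yaw":0},{"xyz":[0,0,-0.0005],"yaw":0}]'|grep force; python3 f.py
```

```text
force: [-1.3, 1.5, 1.5]
gripper_force: 14.0
pos [0.546  0.1865 0.1016] dF [-1.82  2.4   8.13] dT [0.529 0.118 0.028] z-home 0.0022 13.1 [6.193e-01 7.852e-01 4.000e-04 1.000e-04]
force: [-2.6, 2.4, 5.5]
gripper_force: 14.0
pos [0.546  0.1865 0.1015] dF [-2.91  2.61 11.53] dT [0.528 0.321 0.035] z-home 0.0021 13.65 [6.192e-01 7.852e-01 5.000e-04 1.000e-04]
```

The side force points to −x, +y, so the feet sit on the near wall of the groove and the +x wall of the cone. Unload, shift (−1, +1) mm and feel again.

```bash
python3 -m crank '[{"xyz":[0,0,0.001],"yaw":0},{"xyz":[0,0,0.002],"yaw":0},{"xyz":[-0.0005,0.0005,0.002],"yaw":0},{"xyz":[-0.001,0.001,0.002],"yaw":0},{"xyz":[-0.001,0.001,0.002],"yaw":0}]'|grep -E "force|pos"; python3 f.py
python3 -m crank '[{"xyz":[0,0,-0.0005],"yaw":0},{"xyz":[0,0,-0.001],"yaw":0},{"xyz":[0,0,-0.001],"yaw":0}]'|grep force; python3 f.py
python3 -m crank '[{"xyz":[0,0,-0.0003],"yaw":0},{"xyz":[0,0,-0.0005],"yaw":0},{"xyz":[0,0,-0.0005],"yaw":0}]'|grep force; python3 f.py
```

```text
position: [0.5444, 0.1867, 0.1021]
force: [0.1, 0.2, -5.9]
gripper_force: 14.0
pos [0.5443 0.1867 0.1023] dF [-0.14 -0.56  0.22] dT [ 0.023 -0.059  0.008] z-home 0.0029 14.4 [ 6.193e-01  7.852e-01 -8.000e-04 -3.000e-04]
force: [-0.3, 0.6, -5.9]
gripper_force: 14.0
pos [0.5447 0.1871 0.1017] dF [-0.27 -0.3   0.35] dT [ 0.004  0.007 -0.013] z-home 0.0023 14.95 [ 0.6192  0.7852 -0.      0.    ]
force: [-0.4, 0.6, -6.0]
gripper_force: 14.0
pos [0.5449 0.1872 0.1013] dF [-0.31 -0.41  0.59] dT [ 0.039 -0.022  0.018] z-home 0.0019 15.5 [6.192e-01 7.852e-01 1.000e-04 1.000e-04]
```

Already lower with no contact, so the shift helped. Continue down.

```bash
for i in 1 2 3; do python3 -m crank '[{"xyz":[0,0,-0.0003],"yaw":0},{"xyz":[0,0,-0.0005],"yaw":0},{"xyz":[0,0,-0.0005],"yaw":0}]'|grep -E "^force"; python3 f.py; done
```

```text
force: [0.4, 0.9, -3.8]
pos [0.545  0.1873 0.101 ] dF [0.28 0.17 2.09] dT [ 0.2   -0.119  0.055] z-home 0.0016 16.05 [6.192e-01 7.852e-01 3.000e-04 2.000e-04]
force: [-0.1, 1.5, -1.8]
pos [0.5451 0.1874 0.1006] dF [-1.08  1.41  5.35] dT [ 0.354 -0.154  0.08 ] z-home 0.0012 16.6 [6.192e-01 7.852e-01 5.000e-04 2.000e-04]
force: [-1.0, 3.4, 3.4]
pos [0.5451 0.1875 0.1003] dF [-1.61  2.69 10.72] dT [ 0.494 -0.046  0.105] z-home 0.0009 17.15 [6.193e-01 7.852e-01 6.000e-04 2.000e-04]
```

```bash
python3 -m crank '[{"xyz":[0,0,0.001],"yaw":0},{"xyz":[0,0,0.002],"yaw":0},{"xyz":[-0.0003,0.0005,0.002],"yaw":0},{"xyz":[-0.0005,0.001,0.002],"yaw":0},{"xyz":[-0.0005,0.001,0.002],"yaw":0},{"xyz":[-0.0005,0.001,0.0012],"yaw":0},{"xyz":[-0.0005,0.001,0.0006],"yaw":0},{"xyz":[-0.0005,0.001,0.0006],"yaw":0}]'|grep -E "^force|pos"; python3 f.py
for i in 1 2; do python3 -m crank '[{"xyz":[0,0,-0.0003],"yaw":0},{"xyz":[0,0,-0.0005],"yaw":0},{"xyz":[0,0,-0.0005],"yaw":0}]'|grep -E "^force"; python3 f.py; done
```

```text
position: [0.5443, 0.1881, 0.1005]
force: [1.1, 1.2, -2.1]
pos [0.5443 0.1881 0.1005] dF [ 0.92 -0.01  3.94] dT [ 0.072 -0.49   0.055] z-home 0.0011 18.2 [6.192e-01 7.852e-01 1.000e-04 1.000e-04]
force: [1.5, 0.4, -0.9]
pos [0.5445 0.1883 0.1001] dF [0.51 0.69 5.88] dT [ 0.207 -0.597  0.08 ] z-home 0.0007 18.75 [6.192e-01 7.852e-01 3.000e-04 2.000e-04]
force: [1.1, 1.2, 3.1]
pos [0.5446 0.1884 0.0997] dF [0.93 1.41 8.95] dT [ 0.33  -0.674  0.098] z-home 0.0003 19.3 [6.192e-01 7.852e-01 5.000e-04 3.000e-04]
```

Nearly down (+0.3 mm). The right foot now touches the cone's −x, −y side, so a half-millimetre correction back (+0.4, +0.5).

```bash
python3 -m crank '[{"xyz":[0,0,0.001],"yaw":0},{"xyz":[0,0,0.002],"yaw":0},{"xyz":[0.0003,0.0003,0.002],"yaw":0},{"xyz":[0.0005,0.0005,0.002],"yaw":0},{"xyz":[0.0005,0.0005,0.002],"yaw":0},{"xyz":[0.0005,0.0005,0.0012],"yaw":0},{"xyz":[0.0005,0.0005,0.0006],"yaw":0},{"xyz":[0.0005,0.0005,0.0006],"yaw":0}]'|grep -E "^force|pos"; python3 f.py
for i in 1 2; do python3 -m crank '[{"xyz":[0,0,-0.0003],"yaw":0},{"xyz":[0,0,-0.0005],"yaw":0},{"xyz":[0,0,-0.0005],"yaw":0}]'|grep -E "^force"; python3 f.py; done
```

```text
position: [0.5446, 0.1886, 0.1001]
force: [1.0, 0.8, -1.0]
pos [0.5446 0.1886 0.1   ] dF [0.68 0.14 4.23] dT [ 0.051 -0.463  0.009] z-home 0.0006 20.35 [ 6.192e-01  7.852e-01 -1.000e-04 -0.000e+00]
force: [1.0, 1.2, 1.3]
pos [0.5449 0.1887 0.0997] dF [ 0.36 -0.14  7.69] dT [ 0.022 -0.341  0.074] z-home 0.0003 20.9 [6.192e-01 7.852e-01 1.000e-04 1.000e-04]
force: [0.1, 0.3, 4.6]
pos [0.5449 0.1887 0.0995] dF [-0.44 -0.11 11.33] dT [-0.07  -0.193  0.163] z-home 0.0001 21.45 [6.192e-01 7.853e-01 3.000e-04 2.000e-04]
```

Home height is reached (+0.1 mm), side forces are near zero and the load is shared by all three feet. Relieve the extra push, release slightly and check.

```bash
python3 -m crank '[{"xyz":[0,0,0.0003],"yaw":0},{"xyz":[0,0,0.0003],"yaw":0},{"xyz":[0,0,0.0003],"yaw":0}]' - 5|grep -E "^force"; python3 f.py
python3 -m crank '[{"xyz":[0,0,0],"yaw":0},{"xyz":[0,0,0],"yaw":0},{"xyz":[0,0,0],"yaw":0}]' 0.036
python3 f.py
python3 - <<'E'
from h import *
s=capture('side');im=s['pixels'];a=cv2.resize(im[133:203,257:357],(800,560),interpolation=cv2.INTER_CUBIC)
cv2.imwrite('pics/e3.png',cv2.convertScaleAbs(a,alpha=1.4))
E
```

```text
force: [0.8, 1.0, 3.4]
pos [0.5449 0.1887 0.0994] dF [ 0.27 -0.04 10.16] dT [ 0.039 -0.241  0.126] z-home 0.0000 22.0 [6.192e-01 7.852e-01 2.000e-04 1.000e-04]
clock: 22.3
position: [0.5441, 0.1885, 0.0986]
tool_rot: [0.619, 0.785, -0.001, -0.001]
force: [-0.7, 0.2, 0.1]
opening: 0.0358
gripper_force: 0.0
pos [0.5445 0.1886 0.0989] dF [ 0.34 -0.63  6.39] dT [ 0.028 -0.004  0.   ] z-home -0.0005 22.55 [ 6.193e-01  7.852e-01 -1.000e-04 -1.000e-04]
```

View pics/e3.png

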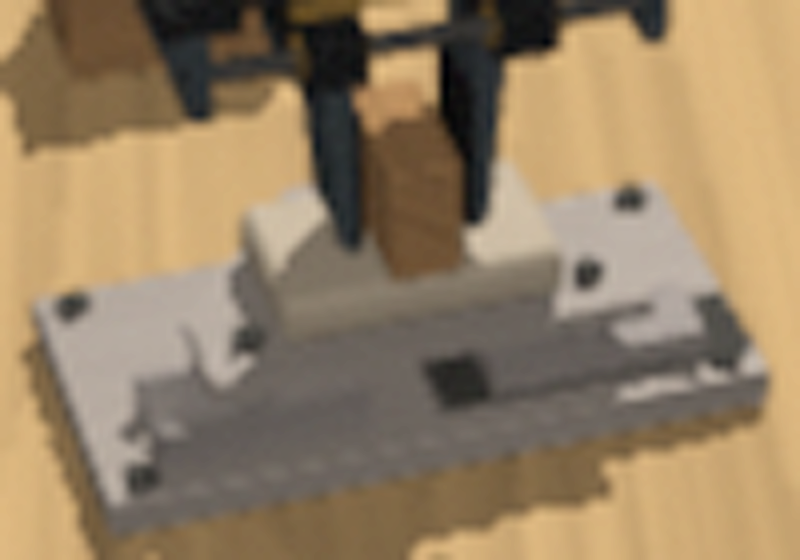

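Released and standing. Bolts are at crop (247,340) and (588,273); I'll check these against the predicted home pose.

```bash
python3 - <<'E'
from h import *
s=capture('side')
Q=lambda x,y:np.array([x,y])/8+[257,133]-.5+1/16
w=np.radians(13.48);c,n=np.cos(w),np.sin(w)
for nm,lx,a,b in(('L',-.062,(244,315),(247,340)),('R',.062,(588,247),(588,273))):
    g=lambda o,z:proj(s,[o[0]+c*lx+n*.018,o[1]+n*lx-c*.018,z+.028])
    p=g((.5447,.1863),.0356)
    print(nm,'seen shift',(Q(*b)-Q(*a)).round(2),'pred by dz',[(dz,(g((.5449,.1887),.0223+dz)-p).round(2).tolist()) for dz in(0,.002,.0055)])
E
```

```text
L seen shift [0.38 3.12] pred by dz [(0, [0.21, 3.22]), (0.002, [0.19, 2.66]), (0.0055, [0.15, 1.67])]
R seen shift [0.   3.25] pred by dz [(0, [-0.17, 3.22]), (0.002, [-0.15, 2.66]), (0.0055, [-0.11, 1.68])]
```

Both feet match home height within about 0.4 mm. Retreat straight up.

```bash
python3 -m crank '[{"xyz":[0,0,0.004],"yaw":0},{"xyz":[0,0,0.012],"yaw":0},{"xyz":[0,0,0.025],"yaw":0},{"xyz":[0,0,0.05],"yaw":0},{"xyz":[0,0,0.08],"yaw":0},{"xyz":[0,0,0.11],"yaw":0},{"xyz":[0,0,0.12],"yaw":0},{"xyz":[0,0,0.12],"yaw":0},{"xyz":[0,0,0.12],"yaw":0}]' 0.05
python3 - <<'E'
from h import *
s=capture('side');im=s['pixels'];a=cv2.resize(im[133:203,257:357],(800,560),interpolation=cv2.INTER_CUBIC)
cv2.imwrite('pics/e4.png',cv2.convertScaleAbs(a,alpha=1.4))
E
```

```text
clock: 23.55
position: [0.5441, 0.1885, 0.2184]
tool_rot: [0.619, 0.785, -0.001, -0.0]
force: [-0.3, -0.2, -0.1]
opening: 0.0503
gripper_force: 0.0
```

View pics/e4.png

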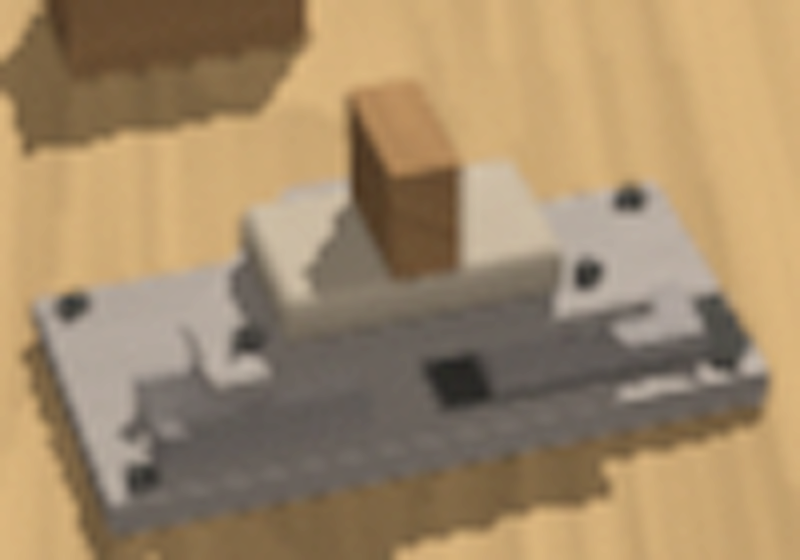

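The carrier stands unmoved, with bolts still at (247,340) and (588,273), and the gripper is clear.

```bash
python3 -c "
from station import job_done
print(job_done())"
```

```text
the job is handed in; nothing more can be done
None
```

The carrier is released on the base, the gripper is clear, and the job was handed in after about 24 s; the camera put the left and right feet within about 0.4 mm of home height, the third foot was judged only from the contact forces, and no verdict came back.

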